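# Dock the bur rack through the spring gate

## Robot

A 7-joint arm with a two-finger parallel gripper is mounted at the origin on a cart in front of the work surface, level with it; the furniture and walls round the work are solid. World frame = base frame: x ahead of the robot, y to its left, z up, the work surface at z = 0. Lengths are in m, angles in rad, forces in N, time in s.
With the tool pointing down it reaches from about 0.35 to 0.9 m from the base axis. Payload 8.1 kg.
Tool frame: the origin (TCP) lies at the very end of the fingers, on their centre line; the grasp point (between the pads) lies 19 mm behind it; z points along the fingers, y is the direction in which the jaws open and shut (so a half turn about z gives the same grasp; the last joint's range is limited). The gripper opens to 92 mm and grips with 3 to 60 N. Pads are 19 mm wide; open, the fingers measure 130 mm over their backs; the gripper's body (75 mm by 190 mm) begins 47 mm behind the grasp point.
Start: joints at [1.021, 0.434, 0.025, 1.573, -0.012, 1.134, -0.075], TCP at [0.27, -0.564, 0.227] pointing down, gripper open.
Joint ranges: [-2.62, 2.62], [-0.44, 2.09], [-1.27, 1.32], [0.08, 2.57], [-1.32, 4.46], [0.12, 2], [-2.74, 2.74]. Speed limits (rad/s): [2.22, 2.22, 3.01, 3.01, 3.14, 3.14, 3.14].

## Interface

Orientations are given as [roll, pitch, yaw] about the fixed x, y, z axes, in that order (R = Rz(yaw) Ry(pitch) Rx(roll)).
In Python, from bench import observe, get_image, camera_info, finish_job gives the robot as it stands.
- The arm moves only by the tool arm_command, never from a script. Its argument "increments" is a list of rows, each a list of 7 numbers: the opening in per cent of the stroke, from 0 (shut) to 100 (fully open), then the shift along the world's x, y, z in cm, then the turn, a rotation vector about the world's x, y, z in degrees. A call has 1 to 10 rows; each row is the pose to reach, as a shift and turn from the pose measured when the call began; what a row does not reach only later rows make up. A row lasts 1/12 s, in which the tool goes at most 41.7 mm and 7.16 degrees, less where a joint would pass 70% of its speed; a pose out of reach is approached as far as the arm can. A call with a gripper value outside its range is refused whole. The fingers move at their own pace and stop on an object; "newtons" is the grip in N (left out, the last holds). Time passes only in rows, so rows that repeat a pose let the fingers close. It gives the time, the measured TCP pose, the force and the opening at its end, in the units of the state.
- observe(): the state, without advancing time (a new reading comes with each control period).
- get_image(name): name is "scene" or "top" or "wrist"; returns (picture, depth): 400x640x3 uint8, blue, green, red; 400x640 float32, m along the optical axis (not along the pixel's ray), 0 where there is no reading.
- camera_info(name): a dict with "fx", "fy", "cx", "cy" (pixels), "R" (3x3) and "t" (3): a world point X has camera coordinates R X + t. Camera axes: x right, y down, z forward; pixel columns grow to the right and rows downward; lengths in m; the calibration is good to about 2 mm. A picture is of the moment at which its call begins: read the wrist's pose just before it. camera_info takes no time and is no camera call; for the wrist camera it gives the pose at the moment of the call.
- finish_job(): hands the job in, once; it reports no verdict.
The state is a dict: "t": time; "q": joint angles; "qd": joint speeds; "tau": joint torques, N m; "position": TCP position; "ee_rot": TCP orientation; "contact_force": force on the tool from outside, world axes, zero at the start; "moment": the same for the moment, N m; "grip_width": opening from 0.0 (shut) to 1.0 (fully open).
Only numpy, scipy, OpenCV 4.12 (cv2) and the standard library are available. Lean on these libraries where they do the work, as an engineer would, in place of code of your own. Each camera call takes 0.05 s, during which the arm holds its last target.

## Task

Park the rack of burs in its dock on the bench. With one fingertip press the gate's long rail down, and while holding the gate open like that push the rack with the other fingertip along the chute, past the gate, right up to the end stop; do not let the gate come down on the rack. Then back off and let go so that the gate springs shut behind it; the rack is only pushed, never lifted, and the loose things beside the dock are left alone.

Things in the scene. Friction and masses are not known exactly. Their poses are not given: they have to be found in the camera images.
- chute: Fixed wooden dock: straight chute with gate and end stop. Origin on the bench (z = 0), on the chute's centre line, in the gate's plane; +x = push direction, +y left of it, z up. Floor at z = 4 mm. Walls 5 mm thick, tops at z = 34 mm, inner faces at y = +/-23.5 mm (47 mm apart), from x = -200 mm (flared cheeks to -227 mm) to the end stop. Base board x -272 to +180, y -99 to +36 mm.
- stop_face (a point): Centre of the end stop's face, 18 mm above the bench; chute x = +166 mm. The rack's front end comes to rest against it.
- gate (a joint): Angle of the spring gate (leaf and rail in one piece) about a rod parallel to the chute. 0 = shut: leaf leans 41 deg across the chute, rail slopes up and outward. Grows as the rail is pressed down; 0.72 = rail level, leaf upright out of the chute; stop at 0.78. From 0.60 up the leaf is clear of the rack. Let go, it springs shut within a second. Pushing the rack against it does not open it.
- gate_rod (a point): Point on the gate's hinge rod in the gate's plane: chute x = 0, y = -31.5, z = 16 mm. From here the leaf, an aluminium bar 6 mm thick (chute x -3 to +3 mm) and 13.5 mm wide, reaches 48 mm through a slot in the wall on the chute's -y side; upright (gate open) its top is 64 mm above the bench.
- rail_mid (a point): Point on the top face of the gate's press rail, a flat aluminium strip along the outside of the -y wall (chute x -255 to +17 mm, 3 mm thick). It lies at chute x = -220 mm, 33 mm out from the rod. Shut: z = 38, y = -56 mm, outer edge z = 52, y = -72. Level: top face z = 16, from y = -35 to -85 mm; 64 mm from the chute's middle. Pressing it down takes 4 to 8 N anywhere along x.
- rack: Bur rack: drilled hardwood block 42 x 156 x 30 mm (thin burs stand in it up to 64 mm and get in nothing's way), 0.13 to 0.27 kg. Origin at the centre of its underside; its y axis runs along its length (ends at -78 and +77 mm), z up. Starts on the chute floor before the gate, in line with the chute. Against the stop its origin is at chute x = +88 mm, its rear end 11 mm past the gate's plane.
- spool: Bystander: thread spool standing upright, 24 mm across, 30 mm high, on the robot's side of the dock's far end. Origin at the centre of its underside.
- black_tape: Bystander: roll of black tape lying flat, 60 mm across, 18 mm high, behind the dock. Origin at the centre of its underside.
- bar: Bystander: bar of polishing compound 108 x 35 x 32 mm, behind the dock. Origin at the centre of its underside, x along its length.
Things that resemble listed ones, but are neither listed nor needed, are in the scene too. Leave any blue look-alike of the rack alone.

How it is judged:
By the outcome, as a careful person would: the job done as asked, in the order asked, and still so for the second after the job is handed in, with the robot touching nothing.
It also fails if it takes over 42 s, if anything falls off the work surface, if the arm or the gripper's body presses on something with over 40 N, if the wrist force passes 120 N, or if a joint passes its speed limit or range.

## Working session

There is one attempt and no reset: what is moved stays moved. The work goes in short steps, Python scripts to look and compute and a tool call to move; the robot and the scene stay as the last step left them, time stands still between calls to the robot, and variables do not carry over. Pictures are saved under pics/ and viewed, and the job is handed in when it is done.

Besides the shell and the picture viewer there is one more tool, called after "Emit:" as name(argument=value, ...) on one line, values as JSON. arm_command: Moves the arm, as the interface text tells. Its arguments: {"type":"object","properties":{"increments":{"type":"array","items":{"type":"array","items":{"type":"number"}}},"newtons":{"type":"number"}},"required":["increments"]}

```bash
ls; mkdir -p pics
python3 - <<'E'
from bench import *
import cv2,json
s=observe();print(s)
for n in("scene","top","wrist"):
    c=camera_info(n);print(n,{k:(v if isinstance(v,(int,float)) else [list(map(float,r)) if hasattr(r,'__len__') else float(r) for r in v]) for k,v in c.items()})
    p,d=get_image(n);cv2.imwrite(f"pics/{n}0.png",p);import numpy as np;np.save(f"pics/{n}0.npy",d)
E
```

```text
pics
{'t': 0.0, 'q': array([ 1.02137633,  0.43522168,  0.02497439,  1.57411731, -0.01157123,
        1.13399875, -0.07511311]), 'qd': array([ 3.44158104e-04,  6.42504208e-04,  1.85969642e-04,  5.85365354e-04,
        7.90964676e-04, -4.22895963e-05, -5.70351816e-04]), 'tau': array([-1.55553924e-03, -6.67844796e+01,  9.84540023e-01, -3.14458251e+01,
       -6.05903263e-02,  4.28338966e-02,  1.63851937e-04]), 'position': array([ 0.2697741 , -0.56319886,  0.225938  ]), 'ee_rot': array([-3.14000117e+00,  1.71563613e-04,  4.46747910e-01]), 'contact_force': array([-1.0666054 , -0.53813754, -0.72899956]), 'moment': array([ 0.03019461, -0.00379567, -0.01920956]), 'grip_width': 0.9984606605644754}
scene {'fx': 431.0125157231294, 'fy': 431.0125157231294, 'cx': 328.4917823658121, 'cy': 196.17865138523953, 'R': [[-0.7654763030628523, -0.6434319040148964, -0.006435397811593296], [-0.30643450277415774, 0.37331595665677986, -0.8756329664962299], [0.5658126235413832, -0.6683042581049431, -0.48293425395183825]], 't': [0.36918024942007227, 0.24132621148840772, 0.6434013740838541]}
top {'fx': 366.5415213965152, 'fy': 366.5415213965152, 'cx': 317.60809804159817, 'cy': 200.72514013417663, 'R': [[0.016600863989104177, -0.9998562389324157, 0.0034514899303536885], [-0.9853554135314119, -0.016945797982376755, -0.16966893927611218], [0.16970303573936393, -0.0005842933035248524, -0.985495072672705]], 't': [-0.03948693152013961, 0.5273933178431022, 0.8178677446912981]}
wrist {'fx': 308.6356818714512, 'fy': 308.6356818714512, 'cx': 318.1425261098931, 'cy': 198.10545430399168, 'R': [[0.4330454757920026, -0.9013680466783869, -0.0026944987040426254], [-0.868354161418751, -0.4179825157181689, 0.2669300786735122], [-0.24172849696056709, -0.11325308375977497, -0.9637121316949815]], 't': [-0.622919504838137, -0.034179981010750336, 0.3900335115453252]}
```

View pics/scene0.png

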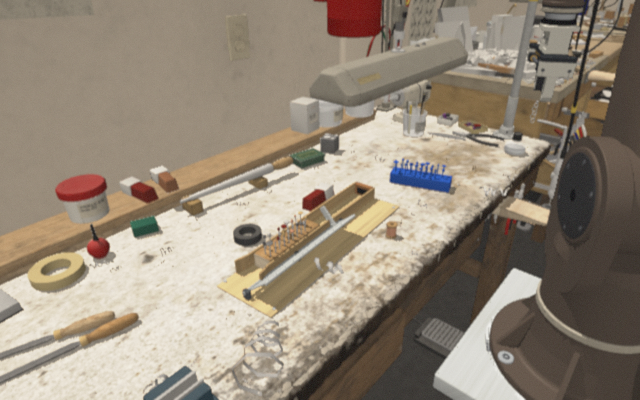

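View pics/top0.png

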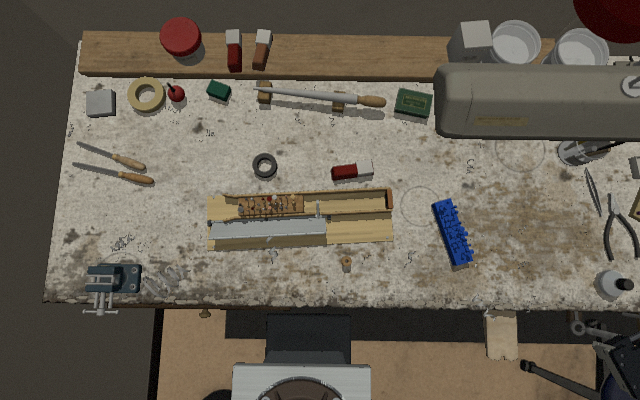

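View pics/wrist0.png

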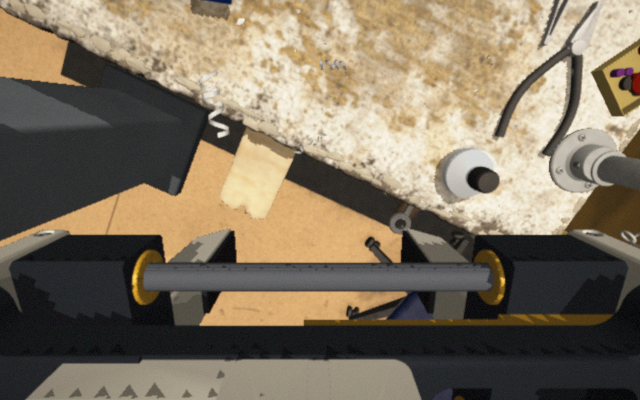

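```bash
cat > h.py <<'E'
import numpy as np,cv2
from bench import *
def ray(c,u,v):
    R=np.array(c["R"]);t=np.array(c["t"])
    d=R.T@np.array([(u-c["cx"])/c["fx"],(v-c["cy"])/c["fy"],1.]);return -R.T@t,d
def onz(c,u,v,z):
    o,d=ray(c,u,v);return o+d*(z-o[2])/d[2]
def proj(c,X):
    p=np.array(c["R"])@np.asarray(X,float)+np.array(c["t"]);return np.array([c["fx"]*p[0]/p[2]+c["cx"],c["fy"]*p[1]/p[2]+c["cy"]])
E
python3 - <<'E'
from h import *
p=cv2.imread("pics/top0.png");q=p[180:260,195:405];cv2.imwrite("pics/topz.png",cv2.resize(q,(798,304),interpolation=cv2.INTER_CUBIC))
p=cv2.imread("pics/scene0.png");q=p[165:320,210:410];cv2.imwrite("pics/scz.png",cv2.resize(q,(774,600),interpolation=cv2.INTER_CUBIC))
E
```

```text
(no output)
```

View pics/topz.png

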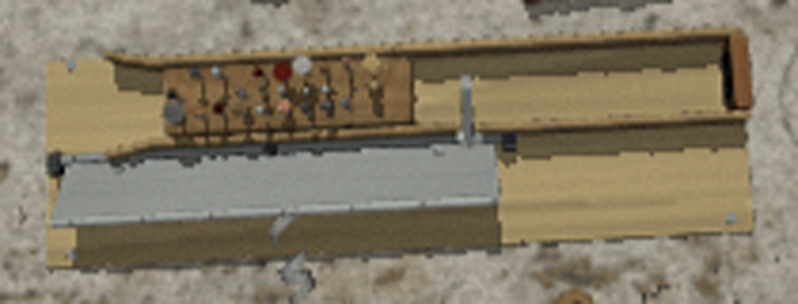

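View pics/scz.png

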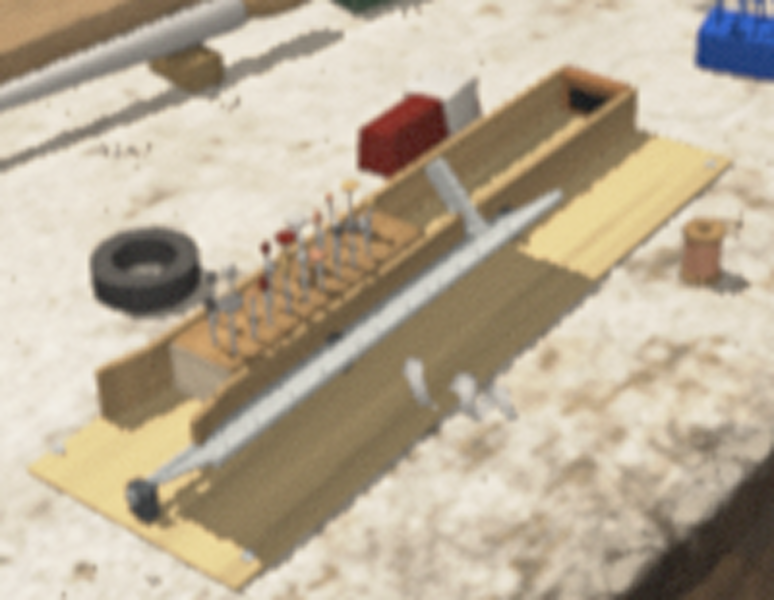

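Run:
```python
from h import *
c=camera_info("top");s=camera_info("scene")
f=lambda u,v:(195+(u+.5)/3.8-.5,180+(v+.5)/3.8-.5)
g=lambda u,v:(210+(u+.5)/3.87-.5,165+(v+.5)/3.87-.5)
from scipy.optimize import least_squares
# (cam, px, chute point)
pts=[(c,f(46,60),(-272,36,4)),(c,f(48,269),(-272,-99,4)),(c,f(751,233),(180,-99,4)),
(s,g(28,468),(-272,36,4)),(s,g(240,590),(-272,-99,4)),(s,g(732,160),(180,-99,4)),
(c,f(499,202),(17,-72,52)),(s,g(562,193),(17,-72,52))]
def W(p,P):
    P=np.array(P)/1000;a=p[2];return np.array([p[0]+np.cos(a)*P[0]-np.sin(a)*P[1],p[1]+np.sin(a)*P[0]+np.cos(a)*P[1],P[2]])
fun=lambda p:np.concatenate([proj(k,W(p,P))-np.array(u) for k,u,P in pts])
r=least_squares(fun,[.45,0.1,-1.57]);print(r.x,np.degrees(r.x[2]));print(r.fun.reshape(-1,2).round(2))
for k,u,P in pts:print(onz(k,*u,P[2]/1000).round(4),W(r.x,P).round(4))
np.save("chute.npy",r.x)
def inv(p,X):
    a=p[2];d=X[:2]-p[:2];return (np.array([np.cos(a)*d[0]+np.sin(a)*d[1],-np.sin(a)*d[0]+np.cos(a)*d[1]])*1000).round(1)
for n,k,u in [("rear+y",c,f(165,66)),("front+y",c,f(412,57)),("front-y",c,f(412,122)),("rear-y",c,f(165,135)),("s rear+y",s,g(172,343)),("s rear-y",s,g(245,368)),("s front -y",s,g(428,234)),("s front+y",s,g(378,210))]:
    print(n,inv(r.x,onz(k,*u,.034)))
```

```text
[ 0.5252708  -0.02928708 -1.50254498] -86.0894860716947
[[-0.39  0.4 ]
 [-0.9   0.43]
 [ 1.    0.21]
 [-0.13  0.01]
 [-0.14  0.05]
 [ 1.43 -0.26]
 [ 0.08 -1.01]
 [-0.88 -0.61]]
[0.5437 0.2436 0.004 ] [0.5426 0.2445 0.004 ]
[0.409  0.2332 0.004 ] [0.408  0.2353 0.004 ]
[ 0.4393 -0.2132  0.004 ] [ 0.4388 -0.2156  0.004 ]
[0.5425 0.2444 0.004 ] [0.5426 0.2445 0.004 ]
[0.4079 0.2351 0.004 ] [0.408  0.2353 0.004 ]
[ 0.4408 -0.2124  0.004 ] [ 0.4388 -0.2156  0.004 ]
[ 0.4523 -0.051   0.052 ] [ 0.4546 -0.0512  0.052 ]
[ 0.4517 -0.0504  0.052 ] [ 0.4546 -0.0512  0.052 ]
rear+y [-187.6   23.2]
front+y [-32.4  21.1]
front-y [-34.3 -20.2]
rear-y [-188.3  -20.5]
s rear+y [-189.3   19.5]
s rear-y [-183.2  -23.4]
s front -y [-37.1 -23.2]
s front+y [-33.6  14.3]
```

Emit:
arm_command(increments=[[50, 1, 3.5, 0, 0, 0, 4], [50, 2, 7, 0, 0, 0, 8], [50, 3, 10.5, 0, 0, 0, 12], [50, 4, 14, 0, 0, 0, 16], [50, 5, 17.5, 0, 0, 0, 20], [50, 6, 21, 0, 0, 0, 24], [50, 7, 24.5, 0, 0, 0, 28], [50, 8, 28, 0, 0, 0, 32], [50, 9, 31.5, 0, 0, 0, 36], [50, 10, 35, 0, 0, 0, 40]])

```text
t: 0.98
position: [0.3698, -0.2116, 0.2262]
ee_rot: [-3.141, 0.0, 1.148]
contact_force: [0.1, 0.0, -0.5]
grip_width: 0.499
```

Emit:
arm_command(increments=[[50, 1, 3.9, 0, 0, 0, 3], [50, 2, 7.8, 0, 0, 0, 6], [50, 3, 11.7, 0, 0, 0, 9], [50, 4, 15.6, 0, 0, 0, 12], [50, 5, 19.5, 0, 0, 0, 15], [50, 6, 23.4, 0, 0, 0, 18], [50, 7, 27.3, -1, 0, 0, 21], [50, 8.5, 31.2, -3, 0, 0, 24], [50, 9.7, 35.1, -5, 0, 0, 27], [50, 10.9, 39, -7, 0, 0, 28.1]])

```text
t: 1.82
position: [0.476, 0.1696, 0.1607]
ee_rot: [-3.141, 0.0, 1.641]
contact_force: [-0.2, -0.7, 0.6]
grip_width: 0.504
```

Emit:
arm_command(increments=[[50, 0, 0, 0, 0, 0, 0], [50, 0, 0, 0, 0, 0, 0]])

```text
t: 1.98
position: [0.475, 0.172, 0.1593]
ee_rot: [-3.138, -0.001, 1.646]
contact_force: [-0.1, -0.6, -0.3]
grip_width: 0.497
```

Run:
```python
from h import *
s=observe();print(s["t"],s["position"],s["ee_rot"],s["contact_force"],s["q"])
for n in("scene","wrist","top"):
    p,d=get_image(n);cv2.imwrite(f"pics/{n}1.png",p)
p=cv2.imread("pics/scene1.png");q=p[120:320,180:440];cv2.imwrite("pics/sc1z.png",cv2.resize(q,(780,600),interpolation=cv2.INTER_CUBIC))
```

```text
1.9833 [0.4750411  0.17203753 0.15929089] [-3.13819017e+00 -6.32870080e-04  1.64557556e+00] [-0.13445425 -0.56520431 -0.27939977] [ 0.01576317  0.38582656 -0.60503232  1.90629869  0.26699376  0.9330064
 -0.64131431]
```

View pics/sc1z.png

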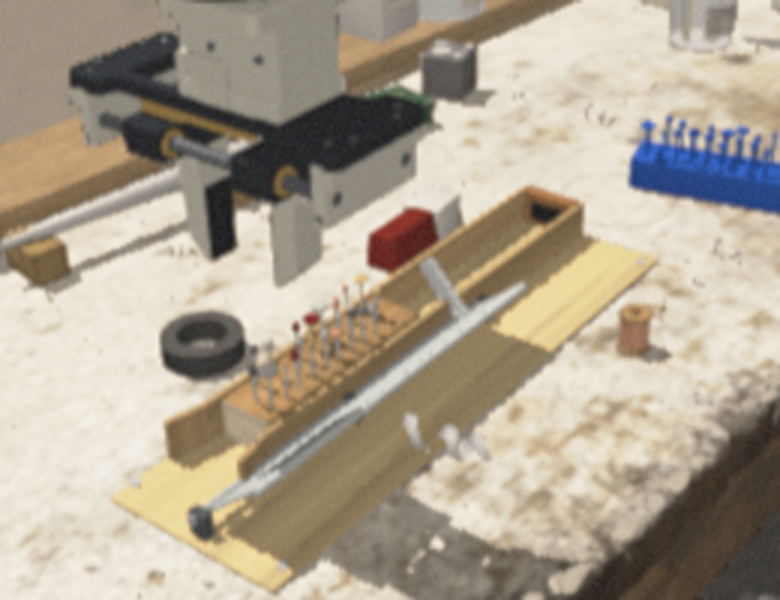

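View pics/wrist1.png

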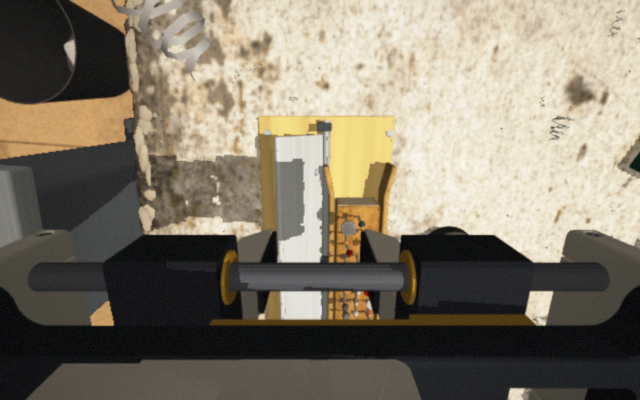

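Run:
```python
from h import *
c=camera_info("wrist");P=np.load("chute.npy")
p=cv2.imread("pics/wrist1.png");q=p[100:240,240:420];cv2.imwrite("pics/w1z.png",cv2.resize(q,(720,560),interpolation=cv2.INTER_CUBIC))
def inv(p,X):
    a=p[2];d=X[:2]-p[:2];return (np.array([np.cos(a)*d[0]+np.sin(a)*d[1],-np.sin(a)*d[0]+np.cos(a)*d[1]])*1000).round(1)
for u,v,z in [(258,117,.004),(394,117,.004),(335,200,.034),(379,200,.034),(276,136,.052)]:
    X=onz(c,u,v,z);print(X.round(4),inv(P,X))
print(inv(P,observe()["position"]))
```

```text
[0.4117 0.2327 0.004 ] [-269.1  -95.4]
[0.5453 0.242  0.004 ] [-269.3   38.5]
[0.4923 0.1617 0.034 ] [-192.8  -19.9]
[0.5343 0.1647 0.034 ] [-192.9   22.2]
[0.4363 0.2194 0.052 ] [-254.2  -71.8]
[-200.5  -35.7]
```

View pics/w1z.png

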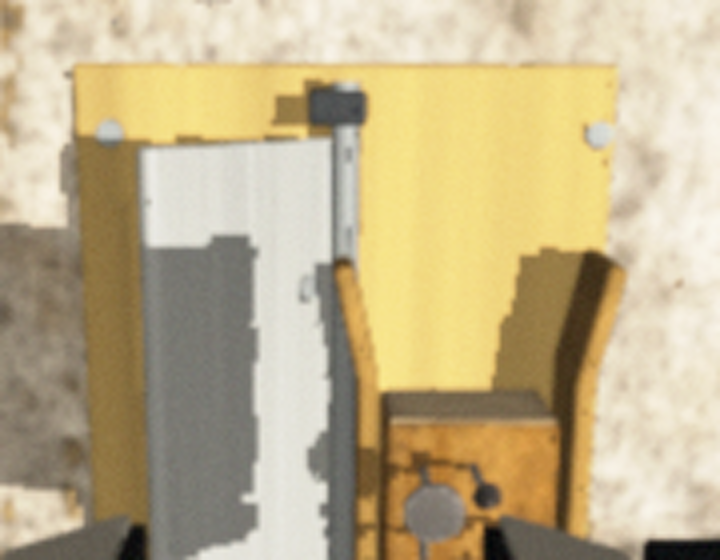

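Emit:
arm_command(increments=[[50, 0.2, 0.5, -2, 0, 0, -0.3], [50, 0.5, 1.1, -5, 0, 0, -0.3], [50, 0.5, 1.1, -8, 0, 0, -0.3], [50, 0.5, 1.1, -9.5, 0, 0, -0.3], [50, 0.5, 1.1, -9.5, 0, 0, -0.3], [50, 0.5, 1.1, -9.5, 0, 0, -0.3]])

```text
t: 2.63
position: [0.4811, 0.1779, 0.0664]
ee_rot: [-3.141, 0.002, 1.632]
contact_force: [1.1, -0.0, 0.8]
grip_width: 0.5
```

Run:
```python
from h import *
s=observe();print(s["t"],s["position"],s["ee_rot"],s["contact_force"])
for n in("scene","wrist","top"):
    p,d=get_image(n);cv2.imwrite(f"pics/{n}2.png",p)
p=cv2.imread("pics/scene2.png");q=p[150:300,180:380];cv2.imwrite("pics/sc2z.png",cv2.resize(q,(780,585),interpolation=cv2.INTER_CUBIC))
```

```text
2.6333 [0.4810854  0.17788646 0.06639464] [-3.14072327e+00  2.09698346e-03  1.63228932e+00] [ 1.08322897 -0.00813499  0.8487047 ]
```

View pics/sc2z.png

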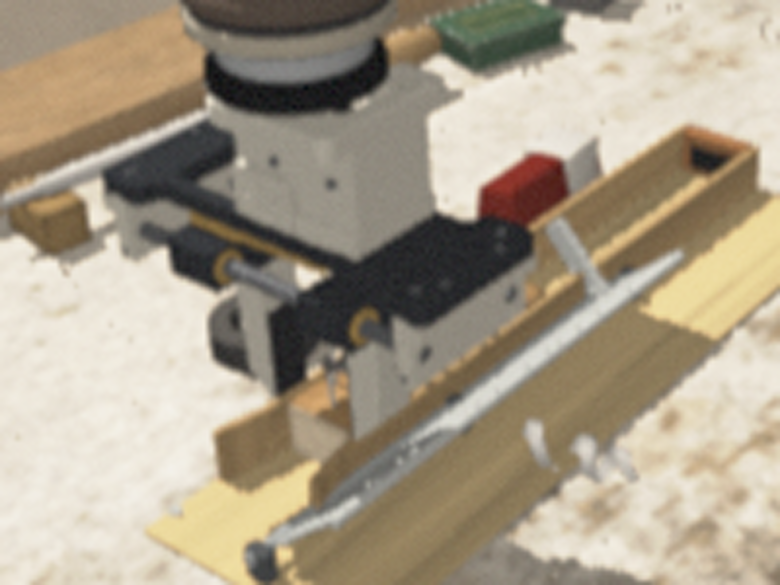

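View pics/wrist2.png

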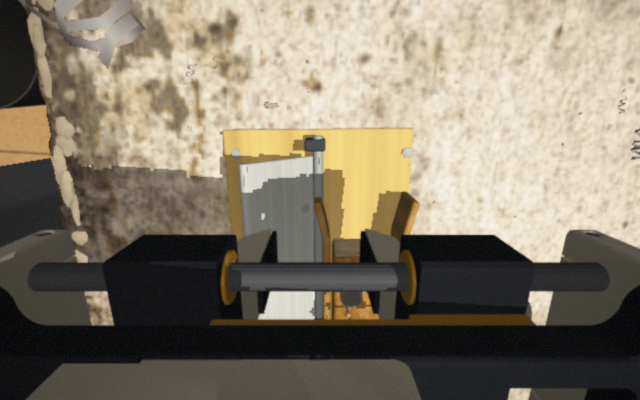

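Run:
```python
from h import *
from scipy.spatial.transform import Rotation as Ro
s=observe();R=Ro.from_euler("xyz",s["ee_rot"]).as_matrix();c=camera_info("scene")
P=np.load("chute.npy")
img=cv2.resize(cv2.imread("pics/scene2.png")[150:300,180:380],(780,585),interpolation=cv2.INTER_CUBIC)
for b in(-.042,-.023,.023,.042):
  for a in(-.0095,.0095):
    X=s["position"]+R@np.array([a,b,0]);u=proj(c,X)
    d=X[:2]-P[:2];print(b,a,(np.array([np.cos(P[2])*d[0]+np.sin(P[2])*d[1],-np.sin(P[2])*d[0]+np.cos(P[2])*d[1]])*1000).round(1))
    cv2.circle(img,tuple(((u-[180,150])*3.9).astype(int)),3,(0,0,255),-1)
cv2.imwrite("pics/sc2m.png",img)
```

```text
-0.042 -0.0095 [-201.7  -70.9]
-0.042 0.0095 [-220.7  -70.7]
-0.023 -0.0095 [-201.6  -51.9]
-0.023 0.0095 [-220.6  -51.7]
0.023 -0.0095 [-201.3   -5.9]
0.023 0.0095 [-220.3   -5.7]
0.042 -0.0095 [-201.2   13.1]
0.042 0.0095 [-220.2   13.3]
```

View pics/sc2m.png

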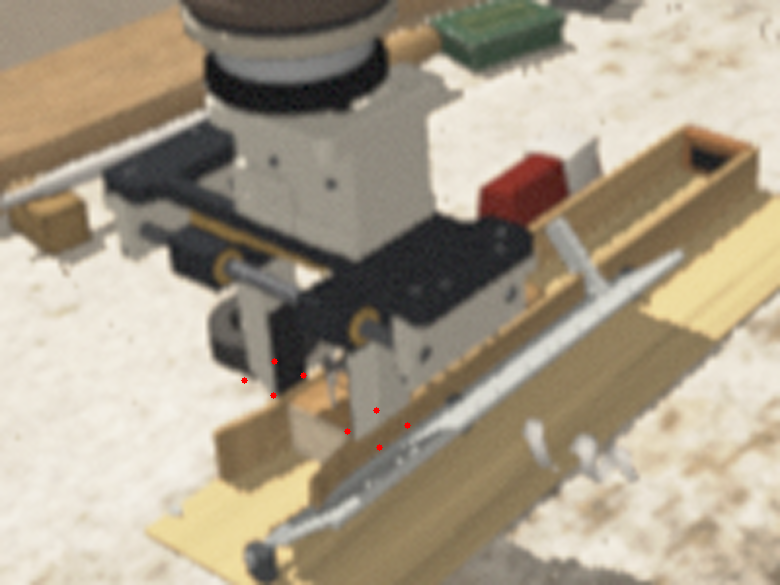

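Emit:
arm_command(increments=[[50, -0.2, 0.7, -0.5, 0, 0, 0.4], [50, -0.2, 0.7, -1.2, 0, 0, 0.4], [50, -0.2, 0.7, -1.8, 0, 0, 0.4], [50, -0.2, 0.7, -2.4, 0, 0, 0.4], [50, -0.2, 0.7, -3.0, 0, 0, 0.4], [50, -0.2, 0.7, -3.5, 0, 0, 0.4], [50, -0.2, 0.7, -4.0, 0, 0, 0.4], [50, -0.2, 0.7, -4.0, 0, 0, 0.4]])

```text
t: 3.45
position: [0.4798, 0.1863, 0.0267]
ee_rot: [3.14, 0.001, 1.64]
contact_force: [1.0, -0.4, 3.5]
grip_width: 0.5
```

Emit:
arm_command(increments=[[50, 0, 0, -0.4, 0, 0, 0], [50, 0, 0, -0.8, 0, 0, 0], [50, 0, 0, -1.05, 0, 0, 0], [50, 0, 0, -1.05, 0, 0, 0]])

```text
t: 3.78
position: [0.479, 0.1864, 0.0159]
ee_rot: [-3.142, 0.001, 1.641]
contact_force: [-2.8, -0.1, 6.0]
grip_width: 0.5
```

```bash
cat > look.py <<'E'
import sys
from h import *
k=sys.argv[1]
P=np.load("chute.npy")
s=observe();d=s["position"][:2]-P[:2];print(s["t"],s["position"],s["ee_rot"],s["contact_force"],"chute",np.cos(P[2])*d[0]+np.sin(P[2])*d[1],-np.sin(P[2])*d[0]+np.cos(P[2])*d[1])
for n in("scene","top"):
    p,_=get_image(n);cv2.imwrite(f"pics/{n}{k}.png",p)
    q=p[150:300,200:400] if n=="scene" else p[170:270,195:405]
    cv2.imwrite(f"pics/{n}{k}z.png",cv2.resize(q,(800,q.shape[0]*800//q.shape[1]),interpolation=cv2.INTER_CUBIC))
E
python3 look.py 3
```

```text
3.7833 [0.47900888 0.18636562 0.01586653] [-3.14158276e+00  8.63280512e-04  1.64064194e+00] [-2.84736551 -0.14396813  5.99877256] chute -0.2183055971705056 -0.03144705434721963
```

View pics/scene3z.png

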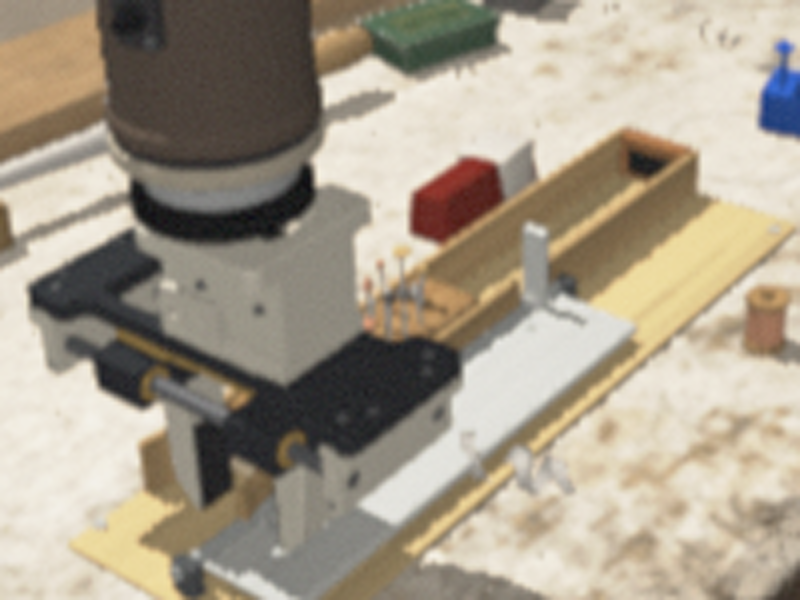

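View pics/top3z.png

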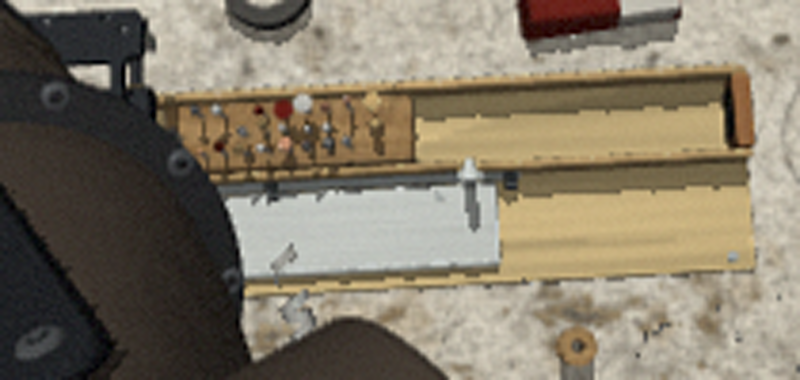

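Emit:
arm_command(increments=[[50, 0.03, -0.5, 0, 0, 0, 0], [50, 0.07, -1.0, 0, 0, 0, 0], [50, 0.1, -1.5, 0, 0, 0, 0], [50, 0.14, -2.0, 0, 0, 0, 0], [50, 0.17, -2.5, 0, 0, 0, 0], [50, 0.21, -3.0, 0, 0, 0, 0], [50, 0.24, -3.5, 0, 0, 0, 0], [50, 0.27, -4.0, 0, 0, 0, 0]])

```text
t: 4.55
position: [0.4826, 0.1483, 0.0168]
ee_rot: [3.139, -0.002, 1.642]
contact_force: [0.0, 4.9, 5.3]
grip_width: 0.504
```

```bash
python3 look.py 4
```

```text
4.55 [0.48255117 0.14827855 0.01680865] [ 3.13922577e+00 -1.90558316e-03  1.64170635e+00] [1.66769355e-03 4.87382895e+00 5.30406207e+00] chute -0.1800656328651269 -0.03051048293197414
```

View pics/top4z.png

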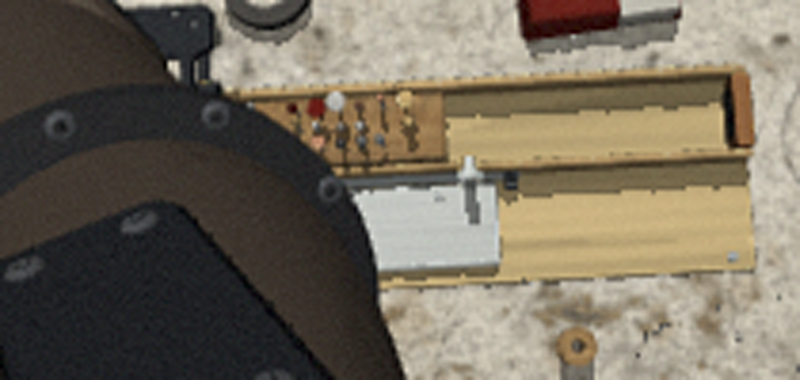

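Emit:
arm_command(increments=[[50, 0.03, -0.8, -0.05, 0, 0, 0], [50, 0.07, -1.6, -0.1, 0, 0, 0], [50, 0.12, -2.4, -0.1, 0, 0, 0], [50, 0.17, -3.2, -0.1, 0, 0, 0], [50, 0.22, -4.0, -0.1, 0, 0, 0], [50, 0.28, -4.8, -0.1, 0, 0, 0], [50, 0.33, -5.6, -0.1, 0, 0, 0], [50, 0.38, -6.4, -0.1, 0, 0, 0], [50, 0.44, -7.2, -0.1, 0, 0, 0], [50, 0.5, -8, -0.1, 0, 0, 0]])

```text
t: 5.48
position: [0.4887, 0.0693, 0.0165]
ee_rot: [3.137, -0.004, 1.642]
contact_force: [-0.1, 6.1, 8.2]
grip_width: 0.503
```

```bash
python3 look.py 5
```

```text
5.4833 [0.48869447 0.06927143 0.0165356 ] [ 3.13670956 -0.00362865  1.64222111] [-0.14666354  6.0645995   8.20252558] chute -0.10082349249668145 -0.029769649156457495
```

View pics/scene5z.png

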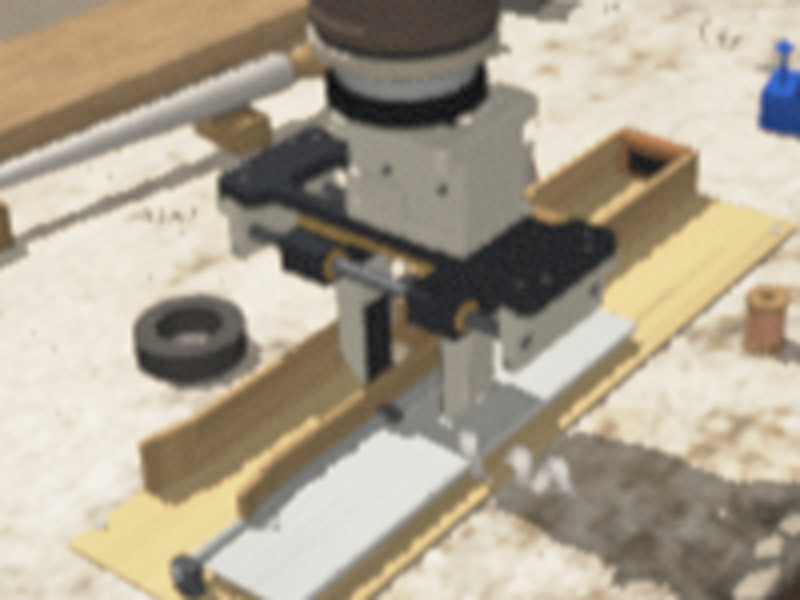

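Emit:
arm_command(increments=[[50, 0.0, -0.8, -0.05, 0, 0, 0], [50, 0.02, -1.6, -0.1, 0, 0, 0], [50, 0.07, -2.4, -0.1, 0, 0, 0], [50, 0.12, -3.2, -0.1, 0, 0, 0], [50, 0.18, -4.0, -0.1, 0, 0, 0], [50, 0.23, -4.8, -0.1, 0, 0, 0], [50, 0.28, -5.6, -0.1, 0, 0, 0], [50, 0.33, -6.4, -0.1, 0, 0, 0], [50, 0.38, -7.2, -0.1, 0, 0, 0], [50, 0.43, -7.8, -0.1, 0, 0, 0]])

```text
t: 6.42
position: [0.4941, -0.0091, 0.016]
ee_rot: [3.135, -0.004, 1.641]
contact_force: [-0.8, 6.8, 8.7]
grip_width: 0.503
```

```bash
python3 look.py 6
```

```text
6.4167 [ 0.49407766 -0.00910161  0.01601732] [ 3.13488736 -0.00394962  1.64135415] [-0.79281702  6.76393733  8.71028247] chute -0.022265794914052693 -0.029743902986026343
```

View pics/scene6z.png

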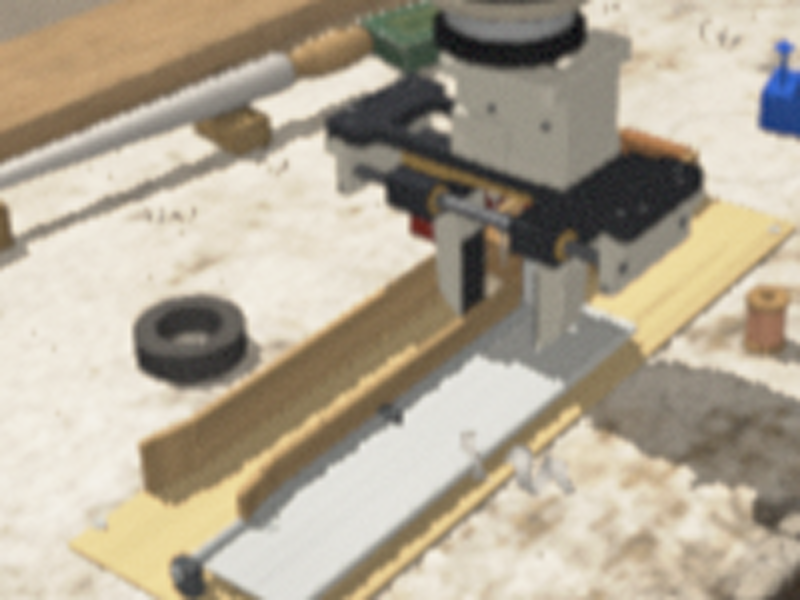

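View pics/top6z.png

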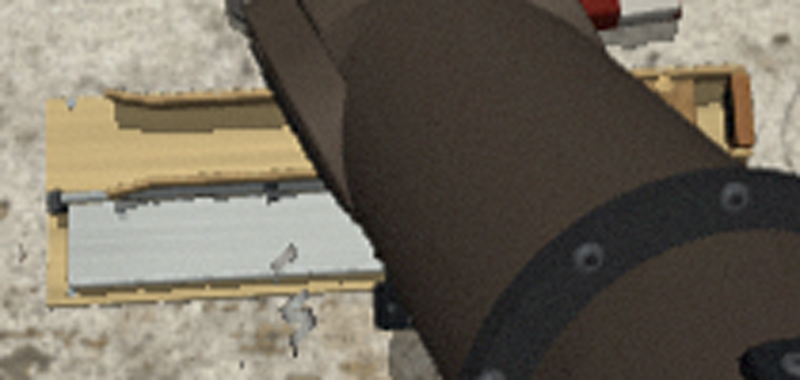

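Emit:
arm_command(increments=[[50, 0.0, -0.5, 0, 0, 0, 0], [50, 0.02, -0.9, -0.05, 0, 0, 0], [50, 0.05, -1.3, -0.05, 0, 0, 0], [50, 0.08, -1.6, -0.05, 0, 0, 0], [50, 0.1, -1.9, -0.05, 0, 0, 0], [50, 0.12, -2.1, -0.05, 0, 0, 0]])

```text
t: 7.02
position: [0.4962, -0.0295, 0.016]
ee_rot: [3.133, -0.005, 1.641]
contact_force: [-0.6, 6.7, 7.1]
grip_width: 0.498
```

Emit:
arm_command(increments=[[50, 0.01, -0.2, 0, 0, 0, 0], [50, 0.02, -0.35, 0, 0, 0, 0], [50, 0.03, -0.5, 0, 0, 0, 0]])

```text
t: 7.27
position: [0.4968, -0.032, 0.0164]
ee_rot: [3.132, -0.008, 1.643]
contact_force: [-2.1, 13.4, 4.8]
grip_width: 0.5
```

Emit:
arm_command(increments=[[50, 0.02, -0.3, -0.05, 0, 0, 0], [50, 0.02, -0.3, -0.05, 0, 0, 0]])

```text
t: 7.43
position: [0.4968, -0.0319, 0.0163]
ee_rot: [3.131, -0.011, 1.646]
contact_force: [-3.2, 9.6, 9.1]
grip_width: 0.501
```

```bash
python3 look.py 7
```

```text
7.4333 [ 0.4968276  -0.03191984  0.01633291] [ 3.13125681 -0.01080692  1.64592698] [-3.22437707  9.61962638  9.07305405] chute 0.0006868535295386294 -0.028556527325302634
```

View pics/top7z.png

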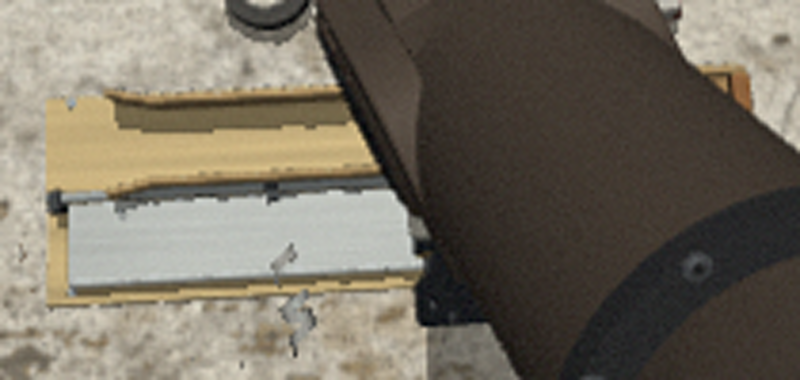

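View pics/scene7z.png

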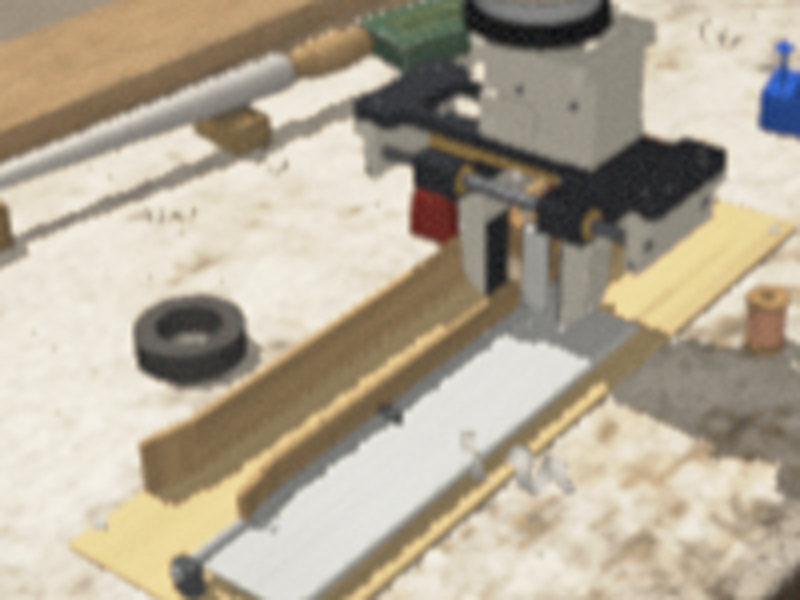

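Emit:
arm_command(increments=[[50, -0.1, -0.4, -0.05, 0, 0, 0], [50, -0.1, -0.8, -0.05, 0, 0, 0], [50, -0.1, -0.8, -0.05, 0, 0, 0]])

```text
t: 7.78
position: [0.4967, -0.0324, 0.0166]
ee_rot: [3.128, -0.019, 1.654]
contact_force: [-2.2, 23.8, 7.2]
grip_width: 0.501
```

Emit:
arm_command(increments=[[50, -0.05, 0.4, -0.1, 0, 0, 0], [50, -0.1, 1.0, -0.1, 0, 0, 0], [50, -0.2, 1.8, -0.1, 0, 0, 0], [50, -0.3, 2.6, -0.1, 0, 0, 0], [50, -0.4, 3.4, -0.1, 0, 0, 0], [50, -0.4, 4.2, -0.1, 0, 0, 0], [50, -0.45, 5.0, -0.1, 0, 0, 0], [50, -0.5, 5.0, -0.1, 0, 0, 0]])

```text
t: 8.45
position: [0.4925, 0.0183, 0.0161]
ee_rot: [3.126, -0.018, 1.655]
contact_force: [1.8, 0.7, 6.3]
grip_width: 0.496
```

```bash
python3 look.py 8
```

```text
8.45 [0.49252518 0.01830368 0.01613466] [ 3.12600096 -0.01815284  1.65450849] [1.8391078  0.71097425 6.25820766] chute -0.04971316164956563 -0.029423769387118902
```

View pics/scene8z.png

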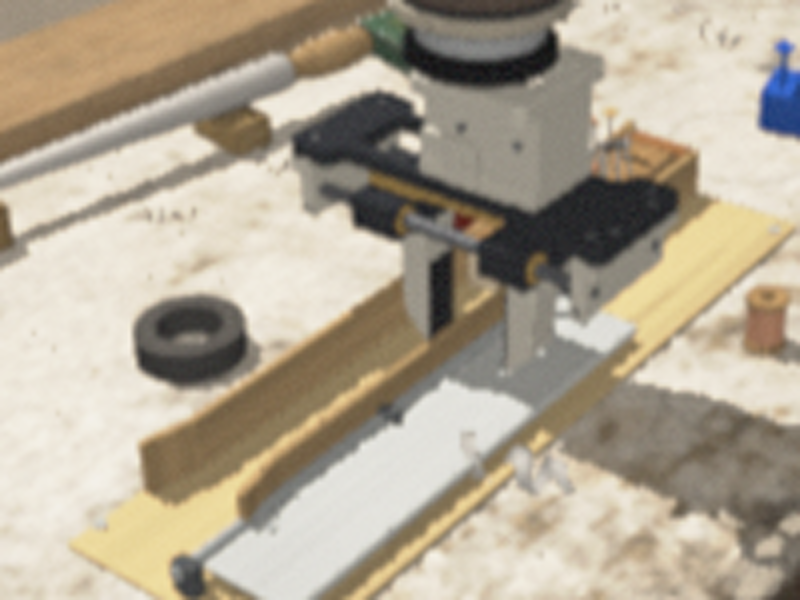

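View pics/top8z.png

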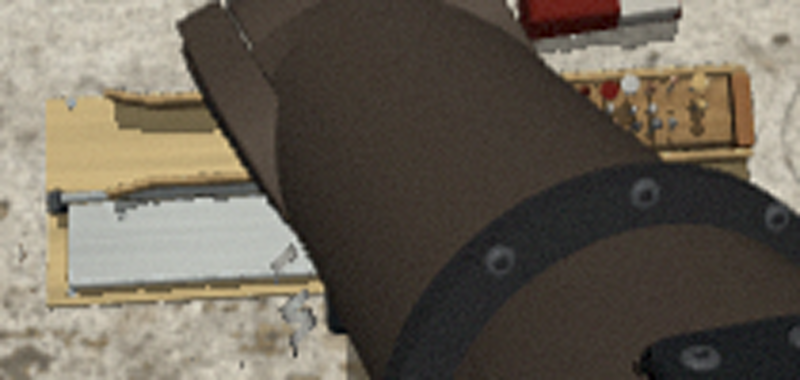

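Emit:
arm_command(increments=[[50, 0, 0.1, 0.7, 0, 0, 0], [50, 0, 0.1, 1.5, 0, 0, 0], [50, 0, 0.1, 2.3, 0, 0, 0], [50, 0, 0.1, 3.1, 0, 0, 0], [50, 0, 0.1, 4, 0, 0, 0], [50, 0, 0.1, 5.5, 0, 0, 0], [50, 0, 0.1, 8, 0, 0, 0], [50, 0, 0.1, 11, 0, 0, 0], [50, 0, 0.1, 14, 0, 0, 0], [50, 0, 0.1, 16, 0, 0, 0]])

```text
t: 9.38
position: [0.4929, 0.0196, 0.1793]
ee_rot: [3.124, -0.019, 1.655]
contact_force: [1.2, 0.9, 0.0]
grip_width: 0.502
```

Emit:
arm_command(increments=[[50, -1, 3, 1, 0, 0, 0], [50, -3, 6.5, 1.5, 0, 0, 0], [50, -4, 10, 2, 0, 0, 0], [50, -5, 13.5, 2, 0, 0, 0], [50, -6, 17, 2, 0, 0, 0], [50, -6, 20, 2, 0, 0, 0], [50, -6, 22, 2, 0, 0, 0], [50, -6, 22, 2, 0, 0, 0], [50, -6, 22, 2, 0, 0, 0]])

```text
t: 10.13
position: [0.4322, 0.2405, 0.1997]
ee_rot: [3.124, -0.019, 1.657]
contact_force: [-0.3, -0.1, -1.2]
grip_width: 0.502
```

```bash
python3 look.py 9
```

```text
10.1333 [0.43220426 0.2404799  0.19974958] [ 3.12397153 -0.01915004  1.65726957] [-0.26626194 -0.0805113  -1.19984125] chute -0.27548589516028305 -0.07445219319190524
```

View pics/scene9z.png

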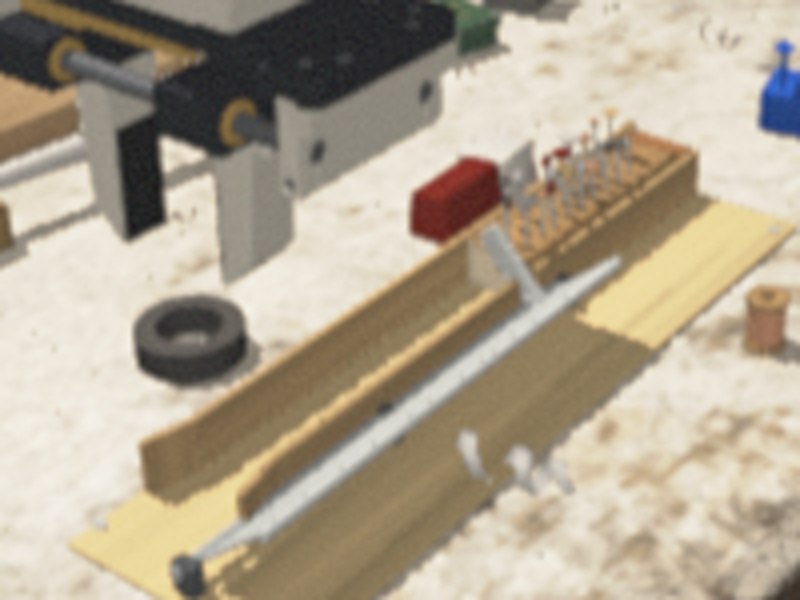

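View pics/top9z.png

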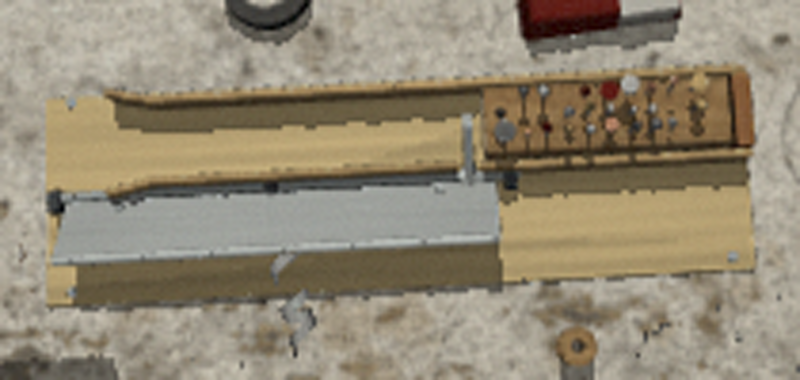

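```bash
python3 -c "
from bench import *
print(finish_job())"
```

```text
the job is handed in; nothing more can be done
None
```

The rack is parked against the end stop with the gate shut behind it, and the job is handed in at about 10 s of the 42 s allowed.

- **Press and push:** I held the gate rail level with one fingertip. With the other I pushed the rack along the chute past the upright leaf until it stopped. There the push force rose to about 24 N with no further travel.
- **Release:** I backed off about 50 mm with the rail still held down, then lifted straight up so the gate could spring shut, and moved the arm clear.
- **Last checks:** The final scene and top pictures show the rack's front end at the stop face, the leaf lying across the chute behind its rear end, and the tape, bar and spool where they were. The force reading with the arm clear was about 1 N, which is no contact.
- **Disagreements:** The cameras disagreed by 2–3 mm on where the dock lies, but this did not matter. The tool also tilted about 1° while pushing against the stop.

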